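# Start the clamp bolt of a module test fixture

## Robot

A 6-joint arm with a two-finger parallel gripper is mounted at the origin on the work surface. World frame = base frame: x ahead of the robot, y to its left, z up, the work surface at z = 0. Lengths are in mm, angles in rad, forces in N, time in s.
With the tool pointing down it reaches from about 300 to 825 mm from the base axis. Payload 5.4 kg.
Tool frame: the origin (TCP) lies on the front face of the gripper's body, between the roots of the fingers; the fingertips stand 88 mm ahead of it and the grasp point (between the pads) lies ahead of it (grip_point_offset is the z of the grasp point in the tool frame, in mm); z points along the fingers, y is the line along which they close (so a half turn about z gives the same grasp; the last joint's range is limited). The gripper opens to 92 mm and grips with 3 to 60 N. Pads are 20 mm wide; open, the fingers measure 128 mm over their backs; the gripper's body (75 mm by 189 mm) begins 69 mm behind the grasp point.
Start: joints at [-1.352, 0.158, 1.597, -0, 1.386, -0.21], TCP at [239.049, -522.936, 302.701] pointing down, gripper open.
Joint ranges: [-2.91, 2.91], [-0.94, 2.29], [0.18, 2.7], [-1.29, 4.43], [0.17, 2.64], [-3, 3]. Speed limits (rad/s): [2.57, 2.57, 3.14, 3.14, 3.14, 3.14].

## Interface

Orientations are given as [roll, pitch, yaw] about the fixed x, y, z axes, in that order (R = Rz(yaw) Ry(pitch) Rx(roll)).
In Python, from cell import get_obs, grab_frame, camera_params, sign_off, grip_point_offset gives the robot as it stands. The module is installed in compiled form; this text tells all that it offers.
- The arm moves only by the tool step_arm, never from a script. Its arguments are lists of equal length, an entry for each row: "linear": the shift along the tool's x, y, z in cm, a list of three; "turn": the turn about the tool's z in rad. A call has exactly 10 rows; each row is the pose to reach, as a shift and turn from the pose commanded when the call began, along the tool's axes at that moment; what a row does not reach only later rows make up. A row lasts 1/12 s, in which the tool goes at most 41.7 mm and 7.16 degrees, less where a joint would pass 70% of its speed; a pose out of reach is approached as far as the arm can. A call with a gripper value outside its range is refused whole. "hand" is the gripper's target within -1 to 1 (fully open at 1, half-way at 0, shut at -1), set as the call begins (left out, the last holds). The fingers move at their own pace and stop on an object; "grip_force" is the grip in N (left out, the last holds). Time passes only in rows, so rows that repeat a pose let the fingers close, or fill a call up. It gives the time, the measured TCP pose, the force, the opening and the grip force at its end, in the units of the state.
- get_obs(): the state, without advancing time (a new reading comes with each control period).
- grab_frame(name): name is "scene" or "top" or "wrist"; returns the picture (384x512x3 uint8, red, green, blue); there is no depth.
- camera_params(name): a dict with "camera_matrix" (3x3 intrinsics, pixels), "extrinsics" (4x4, takes a point from camera to world coordinates). Camera axes: x right, y down, z forward; pixel columns grow to the right and rows downward; lengths in mm; the calibration is good to about 2 mm. A picture is of the moment at which its call begins: read the wrist's pose just before it. camera_params takes no time and is no camera call; for the wrist camera it gives the pose at the moment of the call.
- sign_off(): hands the job in; it is judged then, once.
The state is a dict: "time_s": time; "q": joint angles; "qvel": joint speeds; "effort": joint torques, N m; "eef_pos": TCP position; "tcp_rot": TCP orientation; "wrist_force": force on the tool from outside, world axes, zero at the start; "torque": the same for the moment, N m; "gripper_width": finger opening in mm; "finger_force": force on a finger pad.
Only numpy, scipy, OpenCV 4.12 (cv2) and the standard library are available. Lean on these libraries where they do the work, as an engineer would, in place of code of your own. Each camera call takes 0.05 s, during which the arm holds its last target. There are 200 camera calls.

## Task

One of the two T-headed clamp bolts on the aluminium test fixture stands proud: it only rests in its threaded boss and has not caught the thread. Turn it backward (anticlockwise seen from above) until it drops into the thread, then forward (clockwise) one full turn, regripping as often as needed, and finish while still gripping its head and holding it still, neither letting go nor turning on. Leave the loose things on the bench where they are.

Things in the scene. Friction and masses are not known exactly. Their poses are not given: they have to be found in the camera images.
- bolt_bar (a point): Centre of the T-head of the standing steel bolt: a level bar 48 mm long, 14 mm wide, 24 mm high, on a 20 mm round shank whose upright axis passes through this point. x along the bar, y across it, z up; grip across y from above. The bolt can only turn about this axis (about 0.05 N m) and go up and down in its boss. At the start this point is about 37 mm above boss_top.
- bolt_shank (a point): Point on the standing bolt's axis, 26 mm below bolt_bar. Turned backward by an unknown angle under half a turn, the bolt falls 4 mm at once by its own weight (about 0.3 kg); a firm grip carries the weight and prevents it: turn it loosely caged in the fingers, or let go to see. About 0.45 rad further back is a stop. Turned forward without having dropped it jams within half a turn.
- boss_top (a point): Centre of the top face of the threaded steel boss that the standing bolt sits in, 42 mm across, 45 mm above the bench. z up, y towards the other boss. Once dropped, the bolt is caught by a right-hand thread of 4 mm pitch: a turn forward (clockwise) lowers it 4 mm; it cannot be pulled out; at about 1.4 turns it bottoms. bolt_bar is 34 mm above this point at the drop, 30 mm one turn later.
- fixture: Test fixture bolted to the bench: aluminium plate 110 (x) by 200 (y) by 12 mm, origin at the centre of its underside, z up. A black power module lies on it under a steel strap (top at 44 mm). boss_top's boss is at y = -66 mm; its twin at y = +66 mm holds the same bolt, already tight and fixed, bar top 72 mm above the bench.
- spare_center (a point): Middle of a loose spare power module lying on the bench, 86 x 66 x 20 mm with parts up to 31 mm high, x along its length. Leave it alone.
- flux_c (a point): Middle of a small closed bottle standing on the bench, 40 mm across, 90 mm high. Leave it alone.
- driver_grip (a point): Handle of a screwdriver lying on the bench. Leave it alone.
- tin_in (a point): Inner floor centre of an open aluminium parts tin, 90 x 120 x 30 mm. Leave it alone.
Things that resemble listed ones, but are neither listed nor needed, are in the scene too. What is shaped like the fixture but green or orange is not meant.

How it is judged (in metres and radians):
On the way:
1. the bolt, turned backward, has dropped into its thread (z of bolt_bar in the frame of boss_top between 0.0325 and 0.035 m), for 0.1 s.
At the end, for the whole second after the job is handed in: The bolt has dropped into its thread and been turned forward about one turn from there (0.75 to 1.35 turns: its bar's centre 28.6 to 31.0 mm above the boss), the fingers still grip its head (over 4 N) and hold it still, and the loose things are within 30 mm of where they were (z of bolt_bar in the frame of boss_top between 0.0286 and 0.031 m and contact force between the fingers and bolt above 4 N and distance between the grasp point and bolt_bar below 0.035 m and linear speed of bolt below 0.01 m/s and angular speed of bolt below 0.15 rad/s and distance of each of spare_center, flux_c, driver_grip, tin_in from where it was at the start of the episode below 0.03 m); the arm keeps its last pose, push and grip.
It fails at once if the spare module is pushed away (over 30 mm) (distance of spare_center from where it was at the start of the episode above 0.03 m).
It fails at once if the bottle is pushed away (over 30 mm) (distance of flux_c from where it was at the start of the episode above 0.03 m).
It fails at once if the screwdriver is pushed away (over 30 mm) (distance of driver_grip from where it was at the start of the episode above 0.03 m).
It fails at once if the parts tin is pushed away (over 30 mm) (distance of tin_in from where it was at the start of the episode above 0.03 m).
It also fails if it takes over 72 s, if anything falls off the work surface, if the arm or the gripper's body presses on something with over 40 N, if the wrist force passes 120 N, or if a joint passes its speed limit or range.

## Working session

There is one attempt and no reset: what is moved stays moved. The work goes in short steps, Python scripts to look and compute and a tool call to move; the robot and the scene stay as the last step left them, time stands still between calls to the robot, and variables do not carry over. Pictures are saved under pics/ and viewed, at most 10 in all, crops included, and the job is handed in when it is done.

Besides the shell and the picture viewer there is one more tool, called after "Call:" as name([rows], argument=value, ...), one row to a line, values as JSON. step_arm: Moves the arm, as the interface text tells. Its arguments: {"type":"object","properties":{"linear":{"type":"array","items":{"type":"array","items":{"type":"number"}}},"turn":{"type":"array","items":{"type":"number"}},"hand":{"type":"number"},"grip_force":{"type":"number"}},"required":["linear","turn"]}

```bash
mkdir -p pics
cat > h.py <<'E'
import numpy as np,cv2
from cell import *
def save(n,f): 
    im=grab_frame(n); cv2.imwrite(f'pics/{f}.png',im[:,:,::-1]); return im
def ray(n,u,v,z,P=None):
    P=P or camera_params(n); K=np.array(P['camera_matrix']);E=np.array(P['extrinsics'])
    d=E[:3,:3]@np.linalg.solve(K,[u,v,1.]);o=E[:3,3]
    return o+d*(z-o[2])/d[2]
E
python3 - <<'E'
from h import *
a=save('scene','s0');b=save('top','t0')
cv2.imwrite('pics/both.png',cv2.resize(np.hstack([a,b])[:,:,::-1],(800,300),interpolation=cv2.INTER_AREA))
print(grip_point_offset if not callable(grip_point_offset) else grip_point_offset()); o=get_obs();print(o)
for n in('scene','top','wrist'):print(camera_params(n))
E
```

```text
69.4
{'time_s': 0.1, 'q': array([-1.35213039e+00,  1.58982243e-01,  1.59808347e+00,  4.83584829e-06,
        1.38623282e+00, -2.10102031e-01]), 'qvel': array([ 7.77150501e-05, -2.59987858e-04, -4.35875357e-03, -1.14880876e-03,
       -1.45589228e-03, -1.43623743e-03]), 'effort': array([-8.13384413e-04, -3.86506104e+01, -3.22959995e+01,  7.01420568e-02,
        3.39571852e-02, -3.79813275e-05]), 'eef_pos': array([ 238.94420407, -522.5399004 ,  301.83083167]), 'tcp_rot': array([-3.13992528e+00, -3.60424139e-04,  4.28766774e-01]), 'wrist_force': array([-0.06197563, -0.10902996,  0.17151208]), 'torque': array([ 0.01683686,  0.04864418, -0.01651104]), 'finger_force': 0.0, 'gripper_width': 92.27751636651661}
{'camera_matrix': array([[353.75678966,   0.        , 259.06003764],
       [  0.        , 353.75678966, 188.26197451],
       [  0.        ,   0.        ,   1.        ]]), 'extrinsics': array([[ 7.71544329e-01,  5.30626921e-01, -3.50933639e-01,
         8.90310206e+02],
       [ 6.36148312e-01, -6.38403059e-01,  4.33309197e-01,
        -5.75961744e+02],
       [ 5.88841660e-03, -5.575
[... 498 characters left out ...]
       [ 7.96316556e-03, -4.59067677e-02, -9.98913989e-01,
         1.14167965e+03],
       [ 0.00000000e+00,  0.00000000e+00,  0.00000000e+00,
         1.00000000e+00]])}
{'camera_matrix': array([[302.69680967,   0.        , 257.01322381],
       [  0.        , 302.69680967, 190.27760371],
       [  0.        ,   0.        ,   1.        ]]), 'extrinsics': array([[ 4.15877377e-01, -8.81535778e-01, -2.23474113e-01,
         3.02576489e+02],
       [-9.09418618e-01, -4.03650326e-01, -1.00120883e-01,
        -4.94749060e+02],
       [-1.94525803e-03,  2.44869529e-01, -9.69554088e-01,
         3.85865850e+02],
       [ 0.00000000e+00,  0.00000000e+00,  0.00000000e+00,
         1.00000000e+00]])}
```

View pics/t0.png

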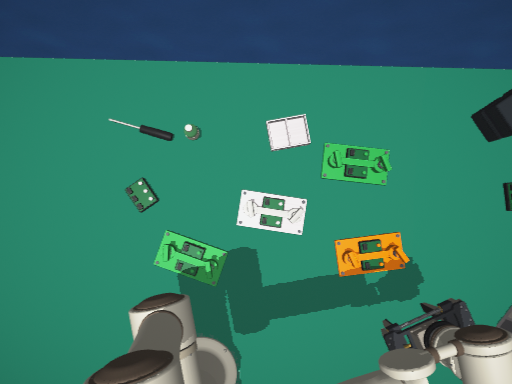

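View pics/s0.png

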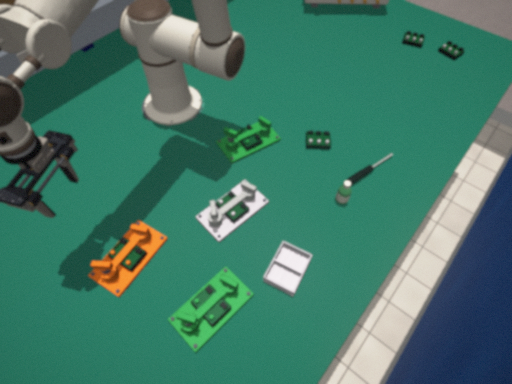

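The top view shows four lookalikes: green fixtures at (356,163) and (190,258), orange at (371,254), and aluminium at (272,212). I choose the aluminium one, whose bolts are at about (251,208) and (297,214). A close crop will show which one stands proud.

Run:
```python
import sys
from h import *
a=cv2.imread('pics/t0.png')[180:245,225:320];b=cv2.imread('pics/s0.png')[170:250,185:285]
cv2.imwrite('pics/c0.png',np.hstack([cv2.resize(x,(400,300),interpolation=3) for x in(a,b)]))
for uv in((251,208),(297,214)):print(ray('top',*uv,80))
print(ray('top',272,212,12))
```

```text
[ 492.8856783 -139.7700133   80.       ]
[ 478.59787701 -271.09753586   80.        ]
[ 482.78766755 -203.76852925   12.        ]
```

View pics/c0.png

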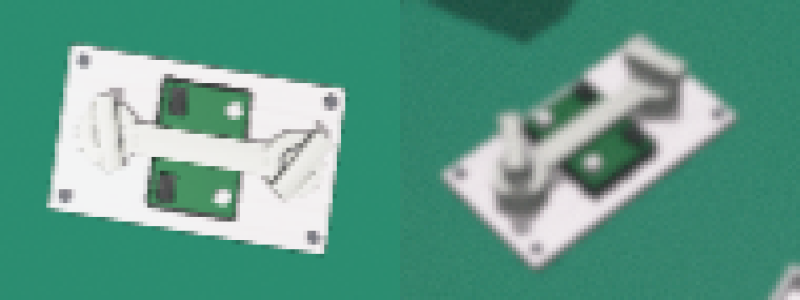

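Crop: the bolt at top pixel (251,208) and the other at (296,214) both show as T-bars. In the scene view the left one, (213,214), looks taller. I'll go over the fixture to look from close by.

Call:
step_arm([
  [3.5, -1.9, 0],
  [7, -3.8, 0],
  [10.6, -5.6, 0],
  [14.2, -7.5, 0],
  [17.7, -9.4, 0],
  [21.2, -11.3, 0],
  [24.8, -13.2, 0],
  [28.4, -15, 0],
  [32, -17, 0],
  [35.4, -18.8, 0],
], turn=[0, 0, 0, 0, 0, 0, 0, 0, 0, 0], hand=1)

```text
time_s: 0.93
eef_pos: [483.6, -202.5, 302.4]
tcp_rot: [-3.141, 0.0, 0.429]
wrist_force: [-0.1, -0.9, 0.6]
gripper_width: 92.1
finger_force: 0.0
```

Run:
```python
from h import *
P=camera_params('scene');K=P['camera_matrix'];E=np.linalg.inv(P['extrinsics'])
for p in([492.9,-139.8,80,1],[478.6,-271,80,1]):
    q=K@(E@p)[:3];print(q[:2]/q[2])
o=get_obs();print(o['time_s'],o['eef_pos'],o['tcp_rot'],o['qvel'].max(),o['q'])
Pw=camera_params('wrist');np.savez('w1.npz',K=Pw['camera_matrix'],E=Pw['extrinsics'])
a=save('wrist','w1')
```

```text
[247.44558959 184.90921747]
[213.08646297 211.93980174]
0.9333 [ 483.59545859 -202.5475268   302.41525419] [-3.14106462e+00  7.66328988e-05  4.29088843e-01] 0.9040526822197787 [-6.27454949e-01  2.70790689e-02  1.73825147e+00  1.96703215e-04
  1.37675956e+00  5.14214578e-01]
```

View pics/w1.png

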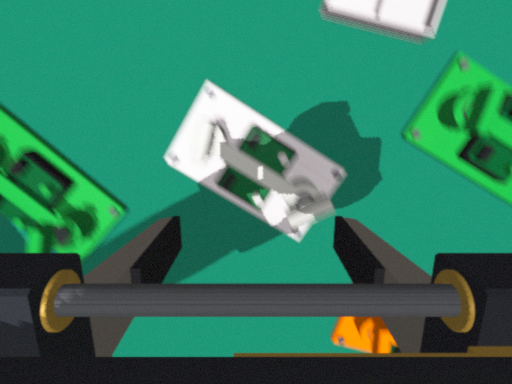

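Run:
```python
from h import *
a=cv2.imread('pics/w1.png')[150:250,235:355];b=cv2.imread('pics/t0.png')[195:235,275:323]
cv2.imwrite('pics/c1.png',np.hstack([cv2.resize(x,(400,333),interpolation=2) for x in(a,save('wrist','w2')[150:250,235:355,::-1])]))
print(get_obs()['eef_pos'])
```

```text
[ 484.81109033 -200.46312831  302.27125042]
```

View pics/c1.png

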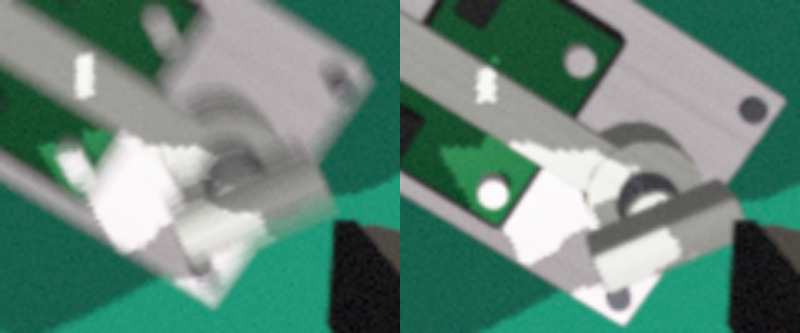

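The sharp right-hand crop shows the standing bolt, with the dark boss and shank under its bar. The bar's top face runs from about (294,230) to (337,212) in the wrist image, centred near (317,223).

Run:
```python
from h import *
g=lambda u,v:ray('wrist',235+(u-400)/3.333,150+v/3.333,94)
q=[g(595,257),g(738,205),g(748,228),g(607,292)]
c=sum(q)/4;print(np.round(q,1),c)
d=q[1]-q[0]+q[2]-q[3];print(np.linalg.norm(d)/2,np.arctan2(d[1],d[0]))
t=[ray('top',225+u*95/400,180+v*65/300,94) for u,v in((275,195),(322,130))];print(t,(t[0]+t[1])/2,np.arctan2(*(t[1]-t[0])[1::-1]))
o=get_obs();print(o['eef_pos'],o['tcp_rot'],o['q'])
```

```text
[[ 461.7 -253.2   94. ]
 [ 495.1 -285.1   94. ]
 [ 489.9 -291.4   94. ]
 [ 452.9 -261.8   94. ]] [ 474.87711515 -272.89107946   94.        ]
46.714766833031106 -0.7176787816310318
[array([ 455.13135821, -250.91638095,   94.        ]), array([ 495.29895928, -281.67330951,   94.        ])] [ 475.21515874 -266.29484523   94.        ] -0.6534829831512661
[ 484.81109033 -200.46312831  302.27125042] [-3.13993325e+00 -1.02117307e-03  4.35344261e-01] [-6.23443056e-01  2.80944683e-02  1.73750327e+00  1.73572343e-03
  1.37694151e+00  5.11672981e-01]
```

Bar centre is about (475,-271), bar direction about -0.70 rad. I'll come above it with tool x along the bar.

Call:
step_arm([
  [-0.5, 0.8, 0.8],
  [-1, 1.6, 1.6],
  [-1.5, 2.4, 2.4],
  [-2, 3.2, 3.2],
  [-2.5, 4, 4],
  [-3, 4.9, 5],
  [-3.5, 5.7, 6],
  [-3.5, 5.7, 7],
  [-3.5, 5.7, 7],
  [-3.5, 5.7, 7],
], turn=[0.12, 0.24, 0.36, 0.48, 0.6, 0.72, 0.84, 0.96, 1.08, 1.13])

```text
time_s: 1.87
eef_pos: [473.4, -271.8, 231.3]
tcp_rot: [3.141, 0.003, -0.708]
wrist_force: [-0.2, -0.4, 0.2]
gripper_width: 91.6
finger_force: 0.0
```

Call:
step_arm([
  [0, 0, 0],
  [0, 0, 0],
  [0, 0, 0],
  [0, 0, 0],
  [0, 0, 0],
  [0, 0, 0],
  [0, 0, 0],
  [0, 0, 0],
  [0, 0, 0],
  [0, 0, 0],
], turn=[0, 0, 0, 0, 0, 0, 0, 0, 0, 0])

```text
time_s: 2.7
eef_pos: [474.7, -271.1, 232.7]
tcp_rot: [-3.142, -0.0, -0.701]
wrist_force: [0.4, -0.8, -0.7]
gripper_width: 91.7
finger_force: 0.0
```

Run:
```python
from h import *
o=get_obs();print(o['eef_pos'],o['tcp_rot'],o['q'])
save('wrist','w3')
```

```text
[ 474.72815473 -271.14660438  232.72299671] [-3.14158447e+00 -4.73533654e-05 -7.01097794e-01] [-7.40060241e-01  1.49603799e-01  1.74980368e+00  1.05935138e-05
  1.24213818e+00  1.53183046e+00]
```

View pics/w3.png

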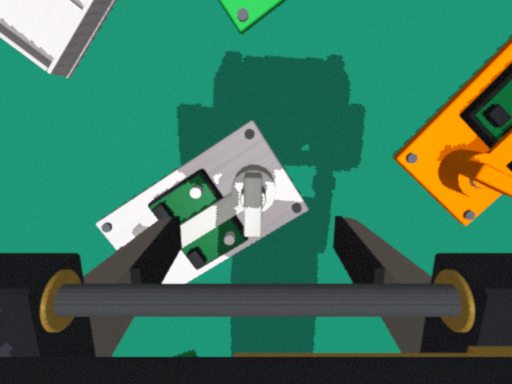

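The wrist view shows the bar top from about (253,180) to (252,237), nearly parallel to tool x and a little left of the finger midline.

Run:
```python
from h import *
im=cv2.imread('pics/w3.png')[160:245,225:280]
g=im.min(2)
for v in range(172,244,6): print(v,g[v-160,10:45:1].tolist())
for z in(94,):
  a=ray('wrist',253.3,181,z);b=ray('wrist',252,237,z);print(a,b,(a+b)/2,np.linalg.norm(a-b),np.arctan2(*(a-b)[1::-1]))
```

```text
172 [169, 163, 140, 102, 88, 89, 96, 103, 118, 128, 119, 113, 108, 105, 106, 108, 112, 113, 111, 114, 112, 116, 112, 116, 122, 130, 137, 131, 114, 101, 94, 89, 90, 92, 111]
178 [127, 136, 148, 150, 150, 145, 147, 145, 129, 119, 131, 134, 135, 139, 132, 139, 135, 134, 132, 133, 132, 131, 129, 134, 131, 121, 121, 136, 152, 151, 152, 153, 154, 153, 151]
184 [213, 244, 248, 249, 249, 248, 247, 241, 197, 136, 140, 147, 149, 154, 155, 152, 149, 152, 147, 149, 150, 148, 152, 151, 148, 140, 131, 137, 147, 153, 167, 214, 241, 247, 248]
190 [145, 159, 211, 242, 247, 229, 150, 76, 94, 125, 141, 146, 148, 152, 151, 152, 150, 153, 153, 149, 147, 150, 149, 149, 147, 133, 111, 78, 59, 80, 136, 218, 245, 247, 248]
196 [148, 148, 152, 177, 212, 202, 210, 239, 218, 142, 140, 147, 150, 151, 149, 151, 152, 148, 147, 146, 148, 147, 148, 149, 148, 137, 136, 198, 236, 221, 184, 234, 248, 248, 248]
202 [148, 148, 157, 210, 239, 221, 219, 240, 217, 140, 143, 145, 150, 149, 153, 148, 149, 150, 148, 148, 147, 147, 147, 147, 146, 139, 142, 208, 240, 223, 213, 240, 245, 246, 246]
208 [237, 244, 242, 242, 242, 24
[... 471 characters left out ...]
, 167, 168, 168, 171, 169, 173]
226 [16, 23, 26, 24, 12, 15, 19, 34, 101, 178, 230, 241, 242, 242, 242, 243, 242, 240, 239, 237, 237, 236, 237, 236, 226, 196, 169, 167, 163, 165, 164, 164, 165, 167, 168]
232 [9, 18, 11, 22, 9, 24, 23, 36, 97, 177, 227, 241, 242, 241, 240, 241, 241, 239, 237, 235, 236, 232, 235, 232, 225, 191, 164, 165, 165, 167, 165, 165, 163, 166, 157]
238 [37, 19, 14, 0, 14, 16, 13, 21, 17, 24, 18, 31, 64, 128, 163, 167, 166, 167, 165, 166, 169, 167, 165, 166, 158, 124, 79, 45, 32, 28, 20, 17, 22, 17, 20]
[ 492.56109151 -282.14718705   94.        ] [ 458.70948978 -252.05625011   94.        ] [ 475.63529065 -267.10171858   94.        ] 45.292332965837375 -0.7266526427012563
```

Call:
step_arm([
  [-0.1, -0.2, 1],
  [-0.2, -0.36, 2],
  [-0.2, -0.36, 3.2],
  [-0.2, -0.36, 4.4],
  [-0.2, -0.36, 5.6],
  [-0.2, -0.36, 6.8],
  [-0.2, -0.36, 7.6],
  [-0.2, -0.36, 8.2],
  [-0.2, -0.36, 8.2],
  [-0.2, -0.36, 8.2],
], turn=[0, 0, 0, 0, 0, 0, 0, 0, 0, 0])

```text
time_s: 3.58
eef_pos: [475.5, -267.2, 150.5]
tcp_rot: [3.142, 0.0, -0.701]
wrist_force: [0.2, -0.2, 0.7]
gripper_width: 92.2
finger_force: 0.0
```

Call:
step_arm([
  [0, 0, 0],
  [0, 0, 0],
  [0, 0, 0],
  [0, 0, 0],
  [0, 0, 0],
  [0, 0, 0],
  [0, 0, 0],
  [0, 0, 0],
  [0, 0, 0],
  [0, 0, 0],
], turn=[0, 0, 0, 0, 0, 0, 0, 0, 0, 0], hand=-0.57, grip_force=5)

```text
time_s: 4.42
eef_pos: [475.5, -267.1, 150.7]
tcp_rot: [3.142, 0.0, -0.701]
wrist_force: [0.1, -0.3, 0.2]
gripper_width: 27.2
finger_force: 0.0
```

Run:
```python
from h import *
o=get_obs();print(o)
save('wrist','w4')
```

```text
{'time_s': 4.4167, 'q': array([-7.33493410e-01,  2.53463348e-01,  1.80806498e+00, -9.94817580e-06,
        1.08015115e+00,  1.53851794e+00]), 'qvel': array([-0.00047959,  0.00040482, -0.00077778, -0.00156962,  0.00115149,
       -0.00142184]), 'effort': array([ 4.75514425e-04, -3.81411982e+01, -2.80859363e+01,  1.48294395e-02,
       -7.51680066e-02,  1.98779712e-04]), 'eef_pos': array([ 475.46661051, -267.09929352,  150.68265872]), 'tcp_rot': array([ 3.14158669e+00,  8.70688380e-05, -7.01210337e-01]), 'wrist_force': array([ 0.12941544, -0.30218592,  0.20019079]), 'torque': array([0.07941178, 0.03635726, 0.02359955]), 'finger_force': 0.0, 'gripper_width': 27.21432440156456}
```

View pics/w4.png

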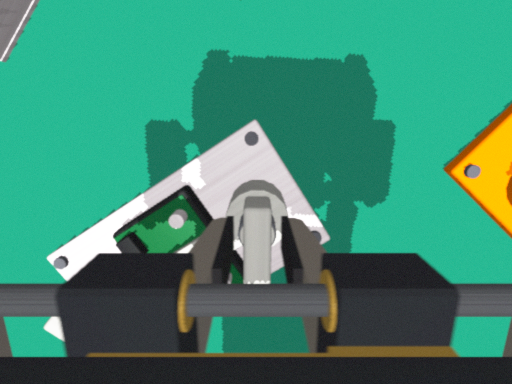

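The bar sits centred between the fingers, with its end at about (257,200). Now I'll turn backward, caged, in small steps and watch the height of the bar's end.

```bash
cat > look.py <<'E'
from h import *
import sys
im=grab_frame('wrist');cv2.imwrite(f'pics/{sys.argv[1]}.png',im[:,:,::-1])
p=im[180:285,247:268].astype(float).mean((1,2))
d=np.diff(p); i=np.argsort(-abs(d))[:6]
print([(180+int(k),int(d[k])) for k in sorted(i)]);print(p[0:70:2].astype(int).tolist())
o=get_obs();print(o['time_s'],o['torque'][2],o['gripper_width'],o['q'][5],o['tcp_rot'][2],o['wrist_force'])
E
python3 look.py a0
```

```text
[(180, -27), (190, 32), (195, -30), (196, -29), (282, -26), (283, -108)]
[153, 115, 113, 112, 112, 145, 187, 185, 145, 111, 113, 113, 113, 116, 151, 177, 186, 186, 186, 186, 186, 186, 186, 186, 186, 186, 185, 186, 185, 185, 185, 185, 185, 185, 186]
4.5167 -0.043790154435367205 20.38067161011524 1.538511180994903 -0.7012085455235642 [-0.06617801 -0.70452859 -0.38622797]
```

Call:
step_arm([
  [0, 0, 0],
  [0, 0, 0],
  [0, 0, 0],
  [0, 0, 0],
  [0, 0, 0],
  [0, 0, 0],
  [0, 0, 0],
  [0, 0, 0],
  [0, 0, 0],
  [0, 0, 0],
], turn=[-0.08, -0.16, -0.24, -0.32, -0.4, -0.48, -0.56, -0.6, -0.6, -0.6])

```text
time_s: 5.35
eef_pos: [475.5, -267.2, 150.8]
tcp_rot: [3.141, -0.0, -0.102]
wrist_force: [0.6, -0.3, 0.5]
gripper_width: 20.0
finger_force: 0.5
```

```bash
python3 look.py a1
```

```text
[(180, -32), (189, 18), (190, 28), (195, -14), (282, -24), (283, -44)]
[138, 95, 93, 92, 93, 117, 160, 158, 139, 122, 120, 117, 114, 114, 115, 117, 120, 123, 126, 129, 134, 141, 144, 144, 145, 146, 146, 147, 149, 150, 152, 154, 154, 155, 155]
5.4 -0.0013722077713566108 20.03797586275109 0.9397679477251801 -0.10247575974561518 [ 0.15455173 -0.65656962  0.51616332]
```

Call:
step_arm([
  [0, 0, 0],
  [0, 0, 0],
  [0, 0, 0],
  [0, 0, 0],
  [0, 0, 0],
  [0, 0, 0],
  [0, 0, 0],
  [0, 0, 0],
  [0, 0, 0],
  [0, 0, 0],
], turn=[-0.06, -0.12, -0.18, -0.24, -0.3, -0.36, -0.4, -0.4, -0.4, -0.4])

```text
time_s: 6.23
eef_pos: [475.5, -267.3, 150.8]
tcp_rot: [3.141, -0.0, 0.297]
wrist_force: [-0.4, -1.1, 0.5]
gripper_width: 19.8
finger_force: 0.7
```

```bash
python3 look.py a2
python3 - <<'E'
import cv2,numpy as np
r=[cv2.resize(cv2.imread(f'pics/{n}.png')[175:290,215:300],(260,352),interpolation=2) for n in('a0','a1','a2')]
cv2.imwrite('pics/m1.png',np.hstack(r))
E
```

```text
[(180, -33), (181, -13), (190, 26), (191, 17), (282, -24), (283, -41)]
[135, 88, 86, 85, 85, 99, 143, 146, 136, 115, 111, 109, 107, 106, 105, 106, 108, 111, 114, 116, 121, 127, 133, 133, 133, 133, 133, 134, 136, 138, 139, 140, 142, 143, 143]
6.2833 -0.003414973439733765 19.6340793454118 0.5396633320188566 0.29761757678437983 [-1.48936453 -0.96481027  1.33220985]
```

View pics/m1.png

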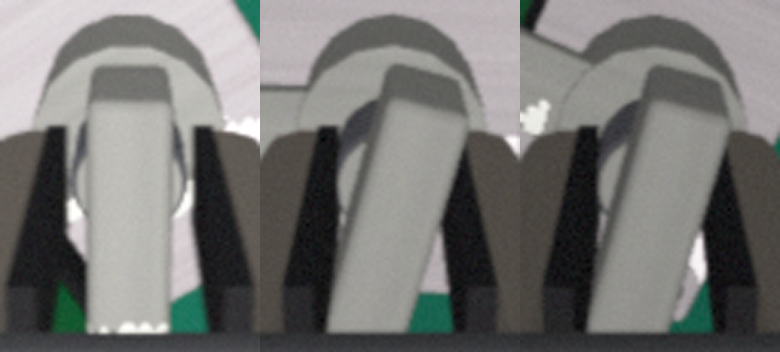

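Panels: the bar now rides tilted about 0.27 rad in the cage, with its end's right corner at about (210,115) in the panel. It's the same height in the last two, so no drop yet. I'll track that corner numerically from here.

```bash
cat >> look.py <<'E'
def G(f):
    g=cv2.GaussianBlur(cv2.imread(f'pics/{f}.png',0),(0,0),1).astype(np.float32)
    return np.hypot(cv2.Sobel(g,5,1,0),cv2.Sobel(g,5,0,1))
def tm(f,r='a1'):
    t=G(r)[195:228,256:286];A=G(f)[185:245,246:296]
    R=cv2.matchTemplate(A,t,cv2.TM_CCOEFF_NORMED);_,m,_,l=cv2.minMaxLoc(R);return l[0]-10,l[1]-10,round(m,2)
print('shift',tm(sys.argv[1]),tm(sys.argv[1],'a2'))
E
python3 look.py a2
```

```text
[(180, -31), (181, -15), (190, 26), (191, 18), (282, -23), (283, -41)]
[136, 89, 86, 86, 85, 100, 145, 147, 137, 116, 111, 109, 109, 108, 106, 106, 109, 113, 114, 116, 122, 127, 134, 134, 134, 134, 135, 135, 136, 138, 140, 141, 143, 144, 144]
6.3333 -0.026288339283581593 19.611434909423803 0.5393701901795503 0.29792297005654844 [-0.78188098 -0.99055085  1.7786434 ]
shift (0, 0, 0.95) (0, 0, 1.0)
```

Call:
step_arm([
  [0, 0, 0],
  [0, 0, 0],
  [0, 0, 0],
  [0, 0, 0],
  [0, 0, 0],
  [0, 0, 0],
  [0, 0, 0],
  [0, 0, 0],
  [0, 0, 0],
  [0, 0, 0],
], turn=[-0.06, -0.12, -0.18, -0.24, -0.3, -0.35, -0.35, -0.35, -0.35, -0.35])

```text
time_s: 7.17
eef_pos: [475.5, -267.2, 150.7]
tcp_rot: [3.141, -0.0, 0.648]
wrist_force: [0.9, -1.3, 0.1]
gripper_width: 19.7
finger_force: 0.7
```

```bash
python3 look.py a3
```

```text
[(180, -31), (181, -23), (190, 20), (191, 20), (282, -23), (283, -39)]
[144, 89, 83, 83, 81, 91, 132, 138, 117, 109, 108, 107, 105, 108, 106, 103, 105, 108, 110, 114, 119, 127, 129, 129, 128, 129, 130, 130, 131, 132, 134, 136, 137, 138, 139]
7.2167 0.016091151535789012 19.985805416633973 0.18929237311404373 0.6479789216097556 [ 0.18320569 -0.50689433 -0.56336559]
shift (0, -1, 0.94) (0, -1, 0.95)
```

Call:
step_arm([
  [0, 0, 0],
  [0, 0, 0],
  [0, 0, 0],
  [0, 0, 0],
  [0, 0, 0],
  [0, 0, 0],
  [0, 0, 0],
  [0, 0, 0],
  [0, 0, 0],
  [0, 0, 0],
], turn=[-0.06, -0.12, -0.18, -0.2, -0.2, -0.2, -0.2, -0.2, -0.2, -0.2])

```text
time_s: 8.05
eef_pos: [475.6, -267.2, 150.8]
tcp_rot: [3.141, -0.0, 0.848]
wrist_force: [0.5, -1.3, -0.3]
gripper_width: 19.8
finger_force: 1.0
```

```bash
python3 look.py a4
```

```text
[(180, -34), (181, -13), (191, 19), (195, -12), (282, -23), (283, -38)]
[141, 93, 92, 96, 100, 105, 135, 140, 121, 111, 109, 107, 105, 107, 107, 103, 104, 106, 109, 112, 117, 125, 128, 128, 128, 128, 128, 128, 129, 132, 133, 134, 135, 137, 138]
8.1 0.009755812752777308 19.7303128926425 -0.011196052319640406 0.8485109441526104 [ 1.32406108 -1.29943072  0.54363717]
shift (1, 0, 0.92) (0, -1, 0.94)
```

Call:
step_arm([
  [0, 0, 0],
  [0, 0, 0],
  [0, 0, 0],
  [0, 0, 0],
  [0, 0, 0],
  [0, 0, 0],
  [0, 0, 0],
  [0, 0, 0],
  [0, 0, 0],
  [0, 0, 0],
], turn=[-0.06, -0.12, -0.18, -0.24, -0.3, -0.35, -0.35, -0.35, -0.35, -0.35])

```text
time_s: 8.93
eef_pos: [475.6, -267.3, 150.8]
tcp_rot: [3.141, 0.0, 1.198]
wrist_force: [1.3, -1.9, 0.5]
gripper_width: 21.6
finger_force: 6.9
```

```bash
python3 look.py a5
```

```text
[(187, 18), (188, 24), (190, -22), (194, -11), (282, -18), (283, -31)]
[140, 133, 128, 132, 158, 188, 172, 155, 133, 123, 121, 119, 118, 116, 109, 109, 114, 119, 122, 113, 107, 118, 120, 120, 121, 120, 121, 122, 124, 126, 128, 130, 133, 134, 136]
8.9833 -0.23916149326817498 21.48069429765754 -0.3607231356437202 1.1979895888752985 [ 1.07033157 -2.21334903  0.9570441 ]
shift (-3, 17, 0.48) (-4, 17, 0.49)
```

Call:
step_arm([
  [0, 0, 0],
  [0, 0, 0],
  [0, 0, 0],
  [0, 0, 0],
  [0, 0, 0],
  [0, 0, 0],
  [0, 0, 0],
  [0, 0, 0],
  [0, 0, 0],
  [0, 0, 0],
], turn=[-0.06, -0.12, -0.18, -0.2, -0.2, -0.2, -0.2, -0.2, -0.2, -0.2])

```text
time_s: 9.82
eef_pos: [475.5, -267.1, 150.7]
tcp_rot: [3.141, -0.0, 1.398]
wrist_force: [1.1, -2.8, -0.8]
gripper_width: 27.5
finger_force: 11.1
```

```bash
python3 look.py a6
```

```text
[(192, 25), (204, -22), (205, -19), (206, -19), (207, -25), (283, -19)]
[144, 148, 163, 173, 189, 202, 191, 225, 224, 202, 197, 188, 173, 131, 86, 72, 68, 69, 71, 79, 97, 102, 107, 108, 108, 108, 109, 111, 115, 119, 123, 127, 131, 135, 136]
9.8667 -0.4362002825604148 27.680140444483275 -0.56121966423581 1.3984948199371328 [ 1.32510611 -2.57792046  0.7962286 ]
shift (5, 12, 0.47) (5, 12, 0.44)
```

The stop has been reached: torque is up to 0.44 N m and the fingers are being forced apart. I'll back off, let go and see whether the bolt has dropped.

Call:
step_arm([
  [0, 0, 0],
  [0, 0, 0],
  [0, 0, 0],
  [0, 0, 0],
  [0, 0, 0],
  [0, 0, 0],
  [0, 0, 0],
  [0, 0, 0],
  [0, 0, 0],
  [0, 0, 0],
], turn=[0.1, 0.2, 0.3, 0.4, 0.5, 0.6, 0.65, 0.65, 0.65, 0.65], hand=0)

```text
time_s: 10.7
eef_pos: [475.2, -266.7, 150.3]
tcp_rot: [-3.14, 0.0, 0.751]
wrist_force: [0.5, 0.0, 0.1]
gripper_width: 46.0
finger_force: 0.0
```

```bash
python3 look.py b1;  python3 - <<'E'
import cv2,numpy as np
r=[cv2.resize(cv2.imread(f'pics/{n}.png')[175:290,215:300],(260,352),interpolation=2) for n in('a0','a4','b1')]
cv2.imwrite('pics/m2.png',np.hstack(r))
E
```

```text
[(180, -29), (181, -25), (195, -19), (196, -26), (282, -25), (283, -43)]
[148, 92, 84, 88, 93, 99, 132, 141, 116, 82, 83, 82, 82, 85, 111, 131, 140, 141, 141, 141, 140, 140, 140, 139, 140, 140, 140, 139, 139, 139, 138, 139, 138, 138, 138]
10.75 -0.030824445102953235 45.90015535314959 0.08713747311296437 0.7503575085307743 [ 0.0690828  -0.34635742  0.94984099]
shift (-10, -1, 0.57) (-10, -1, 0.58)
```

View pics/m2.png

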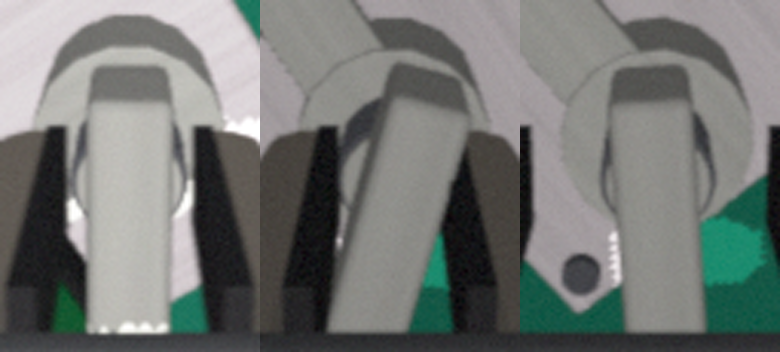

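Panels: bar squared to the tool in both a0 and b1, end edge at about row 100 in each. But the boss itself shifted by about 1 px between them, so height is ambiguous. I'll measure both edges to subpixel.

```bash
cat > edges.py <<'E'
from h import *
import sys
def edge(p,lo,hi):
    d=abs(np.diff(cv2.GaussianBlur(p.reshape(-1,1),(1,3),0).ravel()[lo:hi+1]));d=np.clip(d-.25*d.max(),0,None);return lo+.5+(d*np.arange(len(d))).sum()/d.sum()
for f in sys.argv[1:]:
    g=cv2.imread(f'pics/{f}.png',0).astype(np.float64)
    p=g[:,252:264].mean(1)
    rows=[edge(p,*r) for r in((176,185),(187,193),(193,200),(202,214))]
    w=[g[v:v+8].mean(0) for v in(216,240)]
    ww=[(edge(q,236,251),edge(q,262,280)) for q in w]
    print(f,np.round(rows,2),[(round(a,2),round(b,2),round(b-a,2)) for a,b in ww])
E
python3 - <<'E'
from h import *
save('wrist','b2');o=get_obs();print(o['eef_pos'],o['tcp_rot'])
E
python3 edges.py a0 b1 b2
```

```text
[ 475.35211306 -266.8906877   150.52195214] [-3.14086119e+00  3.56556164e-05  7.49949476e-01]
a0 [179.47 189.77 195.8  207.93] [(np.float64(239.85), np.float64(275.29), np.float64(35.44)), (np.float64(237.19), np.float64(277.39), np.float64(40.19))]
b1 [180.52 191.03 196.03 208.01] [(np.float64(243.34), np.float64(273.8), np.float64(30.46)), (np.float64(244.88), np.float64(273.36), np.float64(28.48))]
b2 [180.51 190.97 195.88 207.95] [(np.float64(243.01), np.float64(273.4), np.float64(30.39)), (np.float64(244.73), np.float64(273.99), np.float64(29.27))]
```

Allowing for the boss's 1.2 px shift, the bar is about 2.5 mm lower than at the start, and the backward stop was reached. That fits a drop, and a free forward turn will confirm it. I'll grip and turn forward, following the thread down at 0.64 mm/rad.

Call:
step_arm([
  [0, 0, 0],
  [0, 0, 0],
  [0, 0, 0],
  [0, 0, 0],
  [0, 0, 0],
  [0, 0, 0],
  [0, 0, 0],
  [0, 0, 0],
  [0, 0, 0],
  [0, 0, 0],
], turn=[0, 0, 0, 0, 0, 0, 0, 0, 0, 0], hand=-1, grip_force=12)

```text
time_s: 11.63
eef_pos: [475.6, -267.4, 150.8]
tcp_rot: [3.141, 0.0, 0.749]
wrist_force: [1.2, -2.6, -1.8]
gripper_width: 14.1
finger_force: 12.0
```

Call:
step_arm([
  [0, 0, 0.006],
  [0, 0, 0.013],
  [0, 0, 0.019],
  [0, 0, 0.026],
  [0, 0, 0.032],
  [0, 0, 0.038],
  [0, 0, 0.045],
  [0, 0, 0.051],
  [0, 0, 0.058],
  [0, 0, 0.058],
], turn=[0.1, 0.2, 0.3, 0.4, 0.5, 0.6, 0.7, 0.8, 0.9, 0.9])

```text
time_s: 12.47
eef_pos: [475.6, -267.2, 150.2]
tcp_rot: [3.141, -0.0, -0.154]
wrist_force: [0.8, -0.8, -1.7]
gripper_width: 14.0
finger_force: 12.0
```

```bash
python3 look.py d1; python3 edges.py d1
```

```text
[(180, -34), (190, 28), (194, -36), (206, 19), (282, -30), (283, -56)]
[145, 96, 94, 93, 94, 112, 160, 148, 96, 94, 95, 95, 96, 119, 147, 157, 159, 158, 159, 159, 159, 159, 159, 158, 159, 158, 159, 158, 158, 158, 158, 158, 158, 158, 157]
12.5167 -0.09376046983962578 13.929942122498767 0.9865251383081247 -0.1492377023744753 [ 0.94311198 -2.33049013 -0.57028801]
shift (-9, -2, 0.7) (-10, -3, 0.7)
d1 [179.65 190.14 194.52 206.39] [(np.float64(242.64), np.float64(272.32), np.float64(29.68)), (np.float64(244.09), np.float64(271.46), np.float64(27.37))]
```

The bar is clearly lower (about 3.3 mm below the start) and turning easily, so the drop is confirmed. I'll continue forward.

Call:
step_arm([
  [0, 0, 0.006],
  [0, 0, 0.013],
  [0, 0, 0.019],
  [0, 0, 0.026],
  [0, 0, 0.032],
  [0, 0, 0.038],
  [0, 0, 0.045],
  [0, 0, 0.051],
  [0, 0, 0.058],
  [0, 0, 0.064],
], turn=[0.1, 0.2, 0.3, 0.4, 0.5, 0.6, 0.7, 0.8, 0.9, 1.0])

```text
time_s: 13.35
eef_pos: [475.8, -266.9, 149.5]
tcp_rot: [-3.141, 0.0, -1.153]
wrist_force: [2.4, 0.2, -1.9]
gripper_width: 14.1
finger_force: 12.0
```

Call:
step_arm([
  [0, 0, 0.006],
  [0, 0, 0.013],
  [0, 0, 0.019],
  [0, 0, 0.026],
  [0, 0, 0.032],
  [0, 0, 0.038],
  [0, 0, 0.045],
  [0, 0, 0.051],
  [0, 0, 0.051],
  [0, 0, 0.051],
], turn=[0.1, 0.2, 0.3, 0.4, 0.5, 0.6, 0.7, 0.8, 0.8, 0.8])

```text
time_s: 14.18
eef_pos: [476.0, -267.0, 149.1]
tcp_rot: [-3.14, 0.001, -1.947]
wrist_force: [2.9, -0.8, -2.3]
gripper_width: 13.8
finger_force: 12.0
```

Call:
step_arm([
  [0, 0, 0],
  [0, 0, 0],
  [0, 0, 0],
  [0, 0, 0],
  [0, 0, 0],
  [0, 0, 0],
  [0, 0, 0],
  [0, 0, 0],
  [0, 0, 0],
  [0, 0, 0],
], turn=[0, 0, 0, 0, 0, 0, 0, 0, 0, 0], hand=0.4)

```text
time_s: 15.02
eef_pos: [475.5, -267.1, 149.0]
tcp_rot: [3.142, 0.0, -1.951]
wrist_force: [-0.4, -0.4, -0.0]
gripper_width: 64.1
finger_force: 0.0
```

```bash
python3 look.py d2; python3 edges.py d2
```

```text
[(180, -33), (181, -38), (195, -28), (196, -28), (282, -35), (283, -60)]
[212, 140, 111, 110, 110, 112, 149, 178, 143, 110, 110, 110, 110, 115, 151, 170, 178, 176, 177, 177, 177, 177, 176, 177, 176, 176, 176, 176, 176, 176, 176, 175, 176, 175, 176]
15.0667 -0.04002882778381426 64.25004063463966 2.788469022365021 -1.951183777950828 [0.58521568 0.48998527 0.43924581]
shift (-10, -2, 0.51) (-10, -2, 0.5)
d2 [180.95 191.56 195.8  207.62] [(np.float64(240.14), np.float64(271.38), np.float64(31.24)), (np.float64(239.45), np.float64(274.76), np.float64(35.31))]
```

Now back by half a turn with the fingers open.

Call:
step_arm([
  [0, 0, 0],
  [0, 0, 0],
  [0, 0, 0],
  [0, 0, 0],
  [0, 0, 0],
  [0, 0, 0],
  [0, 0, 0],
  [0, 0, 0],
  [0, 0, 0],
  [0, 0, 0],
], turn=[-0.11, -0.22, -0.33, -0.44, -0.55, -0.66, -0.77, -0.88, -0.99, -1.1])

```text
time_s: 15.9
eef_pos: [475.5, -267.1, 149.0]
tcp_rot: [3.142, -0.0, -0.846]
wrist_force: [-0.8, 0.6, -0.3]
gripper_width: 64.3
finger_force: 0.0
```

Call:
step_arm([
  [0, 0, 0],
  [0, 0, 0],
  [0, 0, 0],
  [0, 0, 0],
  [0, 0, 0],
  [0, 0, 0],
  [0, 0, 0],
  [0, 0, 0],
  [0, 0, 0],
  [0, 0, 0],
], turn=[-0.11, -0.22, -0.33, -0.44, -0.55, -0.66, -0.77, -0.88, -0.99, -1.1])

```text
time_s: 16.73
eef_pos: [475.5, -267.1, 149.0]
tcp_rot: [3.142, -0.0, 0.254]
wrist_force: [0.6, 0.4, 0.4]
gripper_width: 64.6
finger_force: 0.0
```

Call:
step_arm([
  [0, 0, 0],
  [0, 0, 0],
  [0, 0, 0],
  [0, 0, 0],
  [0, 0, 0],
  [0, 0, 0],
  [0, 0, 0],
  [0, 0, 0],
  [0, 0, 0],
  [0, 0, 0],
], turn=[-0.11, -0.22, -0.33, -0.44, -0.55, -0.66, -0.77, -0.88, -0.94, -0.94])

```text
time_s: 17.57
eef_pos: [475.5, -267.1, 149.0]
tcp_rot: [-3.142, 0.0, 1.19]
wrist_force: [-0.4, 0.5, -0.3]
gripper_width: 64.5
finger_force: 0.0
```

Call:
step_arm([
  [0, 0, 0],
  [0, 0, 0],
  [0, 0, 0],
  [0, 0, 0],
  [0, 0, 0],
  [0, 0, 0],
  [0, 0, 0],
  [0, 0, 0],
  [0, 0, 0],
  [0, 0, 0],
], turn=[0, 0, 0, 0, 0, 0, 0, 0, 0, 0], hand=-1)

```text
time_s: 18.4
eef_pos: [475.8, -267.3, 149.1]
tcp_rot: [3.141, 0.0, 1.189]
wrist_force: [1.4, -0.4, -1.1]
gripper_width: 14.1
finger_force: 12.0
```

Call:
step_arm([
  [0, 0, 0.006],
  [0, 0, 0.013],
  [0, 0, 0.019],
  [0, 0, 0.026],
  [0, 0, 0.032],
  [0, 0, 0.038],
  [0, 0, 0.045],
  [0, 0, 0.051],
  [0, 0, 0.058],
  [0, 0, 0.064],
], turn=[0.1, 0.2, 0.3, 0.4, 0.5, 0.6, 0.7, 0.8, 0.9, 1.0])

```text
time_s: 19.23
eef_pos: [475.9, -267.3, 148.4]
tcp_rot: [3.141, -0.001, 0.184]
wrist_force: [2.4, -1.3, -1.9]
gripper_width: 14.2
finger_force: 12.0
```

Call:
step_arm([
  [0, 0, 0.006],
  [0, 0, 0.013],
  [0, 0, 0.019],
  [0, 0, 0.026],
  [0, 0, 0.032],
  [0, 0, 0.038],
  [0, 0, 0.045],
  [0, 0, 0.051],
  [0, 0, 0.058],
  [0, 0, 0.064],
], turn=[0.1, 0.2, 0.3, 0.4, 0.5, 0.6, 0.7, 0.8, 0.9, 1.0])

```text
time_s: 20.07
eef_pos: [475.9, -267.3, 147.8]
tcp_rot: [-3.141, -0.001, -0.816]
wrist_force: [1.9, -0.9, -2.0]
gripper_width: 13.9
finger_force: 12.0
```

Call:
step_arm([
  [0, 0, 0.006],
  [0, 0, 0.013],
  [0, 0, 0.019],
  [0, 0, 0.026],
  [0, 0, 0.032],
  [0, 0, 0.038],
  [0, 0, 0.045],
  [0, 0, 0.051],
  [0, 0, 0.058],
  [0, 0, 0.064],
], turn=[0.1, 0.2, 0.3, 0.4, 0.5, 0.6, 0.7, 0.8, 0.9, 1.0])

```text
time_s: 20.9
eef_pos: [476.0, -267.4, 147.2]
tcp_rot: [-3.14, -0.0, -1.816]
wrist_force: [2.1, -0.8, -2.5]
gripper_width: 13.9
finger_force: 12.0
```

```bash
python3 look.py d3; python3 edges.py d3
```

```text
[(181, -40), (182, -30), (192, 33), (195, -32), (282, -32), (283, -69)]
[214, 160, 117, 117, 116, 116, 132, 185, 147, 113, 115, 115, 116, 122, 159, 177, 185, 185, 185, 185, 185, 185, 185, 185, 185, 185, 185, 185, 185, 185, 185, 185, 185, 185, 186]
20.95 -0.06853789806584773 13.949814265819544 2.6578207507318936 -1.820691084624787 [ 4.1679396  -0.90638257 -1.89191965]
shift (-10, -2, 0.68) (-10, -2, 0.62)
d3 [181.49 192.09 195.54 207.56] [(np.float64(241.65), np.float64(271.42), np.float64(29.77)), (np.float64(243.28), np.float64(270.65), np.float64(27.37))]
```

5.7 rad forward so far. I'll do the last bit of this stroke, regrip, then 0.8 rad more to finish at about one turn from the drop.

Call:
step_arm([
  [0, 0, 0.006],
  [0, 0, 0.013],
  [0, 0, 0.013],
  [0, 0, 0.013],
  [0, 0, 0.013],
  [0, 0, 0.013],
  [0, 0, 0.013],
  [0, 0, 0.013],
  [0, 0, 0.013],
  [0, 0, 0.013],
], turn=[0.1, 0.2, 0.2, 0.2, 0.2, 0.2, 0.2, 0.2, 0.2, 0.2])

```text
time_s: 21.78
eef_pos: [475.7, -267.3, 147.1]
tcp_rot: [-3.141, -0.0, -2.011]
wrist_force: [3.3, -2.5, -3.1]
gripper_width: 14.2
finger_force: 12.0
```

Call:
step_arm([
  [0, 0, 0],
  [0, 0, 0],
  [0, 0, 0],
  [0, 0, 0],
  [0, 0, 0],
  [0, 0, 0],
  [0, 0, 0],
  [0, 0, 0],
  [0, 0, 0],
  [0, 0, 0],
], turn=[0, 0, 0, 0, 0, 0, 0, 0, 0, 0], hand=0.4)

```text
time_s: 22.62
eef_pos: [475.5, -267.1, 146.9]
tcp_rot: [3.142, 0.0, -2.011]
wrist_force: [-0.6, 0.4, 0.6]
gripper_width: 64.1
finger_force: 0.0
```

Call:
step_arm([
  [0, 0, 0],
  [0, 0, 0],
  [0, 0, 0],
  [0, 0, 0],
  [0, 0, 0],
  [0, 0, 0],
  [0, 0, 0],
  [0, 0, 0],
  [0, 0, 0],
  [0, 0, 0],
], turn=[-0.11, -0.22, -0.33, -0.44, -0.55, -0.66, -0.77, -0.88, -0.99, -1.1])

```text
time_s: 23.45
eef_pos: [475.5, -267.1, 147.0]
tcp_rot: [3.142, -0.0, -0.906]
wrist_force: [-0.4, 0.1, -0.2]
gripper_width: 64.2
finger_force: 0.0
```

Call:
step_arm([
  [0, 0, 0],
  [0, 0, 0],
  [0, 0, 0],
  [0, 0, 0],
  [0, 0, 0],
  [0, 0, 0],
  [0, 0, 0],
  [0, 0, 0],
  [0, 0, 0],
  [0, 0, 0],
], turn=[-0.11, -0.22, -0.33, -0.44, -0.55, -0.66, -0.77, -0.88, -0.99, -1.1])

```text
time_s: 24.28
eef_pos: [475.5, -267.1, 147.0]
tcp_rot: [3.142, -0.0, 0.194]
wrist_force: [0.6, 0.4, 0.4]
gripper_width: 64.2
finger_force: 0.0
```

Call:
step_arm([
  [0, 0, 0],
  [0, 0, 0],
  [0, 0, 0],
  [0, 0, 0],
  [0, 0, 0],
  [0, 0, 0],
  [0, 0, 0],
  [0, 0, 0],
  [0, 0, 0],
  [0, 0, 0],
], turn=[-0.11, -0.22, -0.33, -0.44, -0.55, -0.66, -0.77, -0.88, -0.94, -0.94])

```text
time_s: 25.12
eef_pos: [475.5, -267.1, 146.9]
tcp_rot: [-3.142, 0.0, 1.13]
wrist_force: [-0.1, 0.5, -0.1]
gripper_width: 64.2
finger_force: 0.0
```

Call:
step_arm([
  [0, 0, 0],
  [0, 0, 0],
  [0, 0, 0],
  [0, 0, 0],
  [0, 0, 0],
  [0, 0, 0],
  [0, 0, 0],
  [0, 0, 0],
  [0, 0, 0],
  [0, 0, 0],
], turn=[0, 0, 0, 0, 0, 0, 0, 0, 0, 0], hand=-1)

```text
time_s: 25.95
eef_pos: [475.8, -267.3, 147.0]
tcp_rot: [3.141, 0.0, 1.129]
wrist_force: [2.4, -1.0, -1.4]
gripper_width: 13.9
finger_force: 12.0
```

Call:
step_arm([
  [0, 0, 0.006],
  [0, 0, 0.013],
  [0, 0, 0.019],
  [0, 0, 0.026],
  [0, 0, 0.032],
  [0, 0, 0.038],
  [0, 0, 0.045],
  [0, 0, 0.051],
  [0, 0, 0.051],
  [0, 0, 0.051],
], turn=[0.1, 0.2, 0.3, 0.4, 0.5, 0.6, 0.7, 0.8, 0.8, 0.8])

```text
time_s: 26.78
eef_pos: [475.8, -267.3, 146.5]
tcp_rot: [3.141, -0.001, 0.331]
wrist_force: [2.6, -2.2, -2.0]
gripper_width: 14.0
finger_force: 12.0
```

```bash
python3 look.py d4; python3 edges.py d4
```

```text
[(181, -31), (182, -26), (192, 27), (195, -37), (282, -29), (283, -49)]
[161, 119, 85, 83, 83, 83, 95, 139, 92, 84, 84, 84, 84, 91, 126, 138, 143, 143, 143, 143, 143, 143, 143, 142, 142, 142, 142, 142, 142, 142, 142, 142, 142, 141, 142]
26.8333 -0.09548819944262676 13.723987084342085 0.5058422790833333 0.33140754277890183 [ 2.91583154 -1.33518971 -2.40557751]
shift (-9, -2, 0.72) (-10, -2, 0.69)
d4 [181.5  192.09 195.31 207.21] [(np.float64(242.71), np.float64(272.43), np.float64(29.72)), (np.float64(244.17), np.float64(271.48), np.float64(27.3))]
```

The images show the bolt following the tool down about 3.7 mm. It has turned 6.7 rad forward from the backward stop, which is about one turn from the drop. The grip holds at 12 N.

```bash
python3 -c "
from cell import *
print(get_obs()['qvel'].round(3)); print(sign_off())"
```

```text
[ 0.     0.001  0.001 -0.001 -0.001  0.006]
the job is handed in; nothing more can be done
None
```

I handed the job in with the bolt dropped into its thread, turned forward about one full turn from there (worked out from angles and images) and held still at 12 N; `sign_off()` returned no verdict, and I did not re-check the loose things at the end.

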